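Sort the round beads from the square plugs with the tilting scoop

TASK

The plywood scoop on the cork mat holds three red wooden balls and two square wooden plugs. Pick it up by its dark handle bar, hold its open mouth low over the blue tray and tip it mouth-down to about 30 degrees (never past 45, or the plugs may follow), holding that angle until all three balls have rolled out into the tray; then bring it level again and set it down gently on the middle of the cork mat, facing as before, with both plugs still in it. Leave the glue jar, wax tin and oak wedge where they are.

Things in the scene. Friction and masses are not known exactly. Their poses are not given: they have to be found in the camera images.
- scoop: Loose plywood scoop, 136 (x) x 96 (y) x 96 (z) mm, about 0.25 kg. Origin: centre of its underside; z up; its open mouth faces its own -x. Side and back walls 40 mm high, 6 mm thick; inside width 84 mm. Floor 6 mm thick, flat from the back wall to x = -23 mm, then a ramp up to the mouth. A dark handle bar spans it along y over the centre, on two side uprights 34 mm wide in x.
- scoop_handle (a point): Centre of the dark handle bar, at (0, 0, 80) mm in the scoop's frame. The bar is 14 mm thick (scoop x), 84 mm long between the uprights (scoop y), 32 mm high (z 64 to 96 mm). Grip it from above across its 14 mm, fingers closing along scoop x; 24 mm are free between its underside and the level of the side walls' top.
- scoop_lip (a point): Middle of the mouth's edge, over which the balls leave, at (-68, 0, 20) mm in the scoop's frame. The ramp rises to it at 18 degrees, so balls stay in while the scoop is level and moved smoothly, and roll out when the mouth is tipped down clearly more than that; the plugs are kept by friction.
- mat: Cork mat where the scoop stands and must return, fixed, 180 (x) x 150 (y) x 4 (z) mm. Origin: centre of its underside, on the bench; its top is 4 mm higher. Its x and y run along those of the scoop at the start, within about 6 degrees.
- tray: Blue open tray, fixed to the bench, outside 180 (x) x 160 (y) x 45 (z) mm, walls and floor 6 mm thick. Origin: centre of its underside, z up.
- ball1_center (a point): Centre of one red ball, 26 mm in diameter, 12 g, loose in the scoop at the start (three alike).
- ball2_center (a point): Centre of one red ball, 26 mm in diameter, 12 g, loose in the scoop at the start (three alike).
- ball3_center (a point): Centre of one red ball, 26 mm in diameter, 12 g, loose in the scoop at the start (three alike).
- plug1: Square plug of pale wood, 24 x 24 x 12 mm, 12 g, lying loose on the scoop's floor behind the balls at the start (two alike). Origin: centre of its underside.
- plug2: Square plug of pale wood, 24 x 24 x 12 mm, 12 g, lying loose on the scoop's floor behind the balls at the start (two alike). Origin: centre of its underside.
- ball1: Red ball, 26 mm in diameter (see its _center point; this origin turns with it as it rolls).
- ball2: Red ball, 26 mm in diameter (see its _center point; this origin turns with it as it rolls).
- ball3: Red ball, 26 mm in diameter (see its _center point; this origin turns with it as it rolls).
- glue_jar: Bystander: glue jar with dark cap, 59 mm across, 76 mm high, loose; origin at the centre of its underside.
- wax_tin: Bystander: flat round blue tin, 67 mm across, 24 mm high, loose; origin at the centre of its underside.
- oak_wedge: Bystander: pale oak wedge, 26 x 80 x 18 mm, loose; origin at the centre of its underside.

How it is judged (in metres and radians):
On the way, in this order (a step that is already met when the one before it is completed fails the run):
1. the scoop's mouth is low over the tray (lip inside the tray's edges and under 120 mm above the bench) and tipped between 22 and 40 degrees, held 0.5 s (x of scoop_lip in the frame of tray between -0.09 and 0.09 m and y of scoop_lip in the frame of tray between -0.08 and 0.08 m and height (world z) of scoop_lip below 0.12 m and angle between scoop's own z axis and vertical between 0.384 and 0.7 rad), for 0.5 s.
2. all three balls lie in the tray and the scoop is back level within 7 degrees (x of ball1_center in the frame of tray between -0.085 and 0.085 m and y of ball1_center in the frame of tray between -0.075 and 0.075 m and z of ball1_center in the frame of tray between 0 and 0.045 m and x of ball2_center in the frame of tray between -0.085 and 0.085 m and y of ball2_center in the frame of tray between -0.075 and 0.075 m and z of ball2_center in the frame of tray between 0 and 0.045 m and x of ball3_center in the frame of tray between -0.085 and 0.085 m and y of ball3_center in the frame of tray between -0.075 and 0.075 m and z of ball3_center in the frame of tray between 0 and 0.045 m and angle between scoop's own z axis and vertical below 0.122 rad), for 0.2 s.
At the end, for the whole second after the job is handed in: All three balls at rest inside the tray; both plugs inside the scoop; the scoop at rest upright on the mat (tilt under 3 degrees), its origin within 30 mm of the mat's centre and its x axis within 17 degrees of the mat's, mouth on the mat's -x side as before (x of ball1_center in the frame of tray between -0.085 and 0.085 m and y of ball1_center in the frame of tray between -0.075 and 0.075 m and z of ball1_center in the frame of tray between 0 and 0.045 m and x of ball2_center in the frame of tray between -0.085 and 0.085 m and y of ball2_center in the frame of tray between -0.075 and 0.075 m and z of ball2_center in the frame of tray between 0 and 0.045 m and x of ball3_center in the frame of tray between -0.085 and 0.085 m and y of ball3_center in the frame of tray between -0.075 and 0.075 m and z of ball3_center in the frame of tray between 0 and 0.045 m and x of plug1 in the frame of scoop between -0.068 and 0.068 m and y of plug1 in the frame of scoop between -0.045 and 0.045 m and z of plug1 in the frame of scoop between 0 and 0.04 m and x of plug2 in the frame of scoop between -0.068 and 0.068 m and y of plug2 in the frame of scoop between -0.045 and 0.045 m and z of plug2 in the frame of scoop between 0 and 0.04 m and linear speed of each of scoop, ball1, ball2, ball3, plug1, plug2 below 0.03 m/s and angle between scoop's own z axis and vertical below 0.05 rad and horizontal distance between scoop and mat below 0.03 m and angle between the x axis of scoop and the x axis of mat, either way round below 0.3 rad and height (world z) of scoop below 0.008 m and contact force between scoop and mat above 0.5 N and x of scoop_lip in the frame of mat below 0 m); the robot touches nothing.
It fails at once if the scoop is tipped past 45 degrees (angle between scoop's own z axis and vertical above 0.79 rad).
It fails at once if the scoop is dropped or slammed onto the mat (faster than 0.4 m/s within the last 25 mm) (linear speed of scoop above 0.4 m/s and height (world z) of scoop below 0.03 m and horizontal distance between scoop and mat below 0.15 m).
It fails at once if a bystander is moved by more than 20 mm (distance of any of glue_jar, wax_tin, oak_wedge from where it was at the start of the episode above 0.02 m).
It also fails if it takes over 61 s, if anything falls off the work surface, if the arm or the gripper's body presses on something with over 40 N, if the wrist force passes 120 N, or if a joint passes its speed limit or range.

ROBOT

A 6-joint arm with a two-finger parallel gripper is mounted at the origin on a cart in front of the work surface, level with it; the furniture and walls round the work are solid. World frame = base frame: x ahead of the robot, y to its left, z up, the work surface at z = 0. Lengths are in mm, angles in degrees, forces in N, time in s.
With the tool pointing down it reaches from about 300 to 850 mm from the base axis. Payload 4.2 kg.
Tool frame: the origin (TCP) lies on the centre line of the jaws, within the pads' length; the fingertips stand 14 mm ahead of it and the grasp point (between the pads) lies 5 mm behind it (env.finger_overhang is the z of the fingertips in the tool frame, in mm); z points along the fingers, y is the line along which they close (so a half turn about z gives the same grasp; the last joint's range is limited). The gripper opens to 91 mm and grips with 3 to 60 N. Pads are 32 mm wide; open, the fingers measure 118 mm over their backs; the gripper's body (76 mm by 178 mm) begins 60 mm behind the grasp point.
Start: joints at [69.5, 18.312, 89.639, -0, 72.044, -1.146], TCP at [190.564, 542.519, 227.976] pointing down, gripper open.
Joint ranges: [-177.97, 177.97], [-48.28, 115.42], [12.27, 149.76], [-77.06, 257.06], [2.81, 150.46], [-146.56, 146.56]. Speed limits (degrees/s): [147.25, 147.25, 180, 180, 180, 180].

INTERFACE

Orientations are given as [roll, pitch, yaw] about the fixed x, y, z axes, in that order (R = Rz(yaw) Ry(pitch) Rx(roll)).
In Python, from workcell import sensors, viewer, env gives the robot as it stands. The module is installed in compiled form; this text tells all that it offers.
- The arm moves only by the tool step_arm, never from a script. Its argument "plan" is one flat list of numbers, 6 for each row, row after row: the shift along the tool's x, y, z in cm, then the turn, a rotation vector about the tool's x, y, z in rad. In form: [x, y, z, wx, wy, wz, x, y, z, wx, wy, wz, ...]. A call has 1 to 5 rows; each row shifts and turns the commanded pose from where the row before left it, along the tool's axes as they then stand; what a row does not reach is not made up. A row lasts 1/12 s, in which the tool goes at most 41.7 mm and 7.16 degrees, less where a joint would pass 70% of its speed; a pose out of reach is approached as far as the arm can. A call is refused whole if a number of a shift passes 4.17 or a number of a turn 0.125, either way. A call with a gripper value outside its range is refused whole. "hand" is the finger opening in cm, from 0 to 9.12, set as the call begins (left out, the last holds). The fingers move at their own pace and stop on an object; "newtons" is the grip in N (left out, the last holds). Time passes only in rows, so rows that do not move let the fingers close. It gives the time, the measured TCP pose, the force, the opening and the grip force at its end, in the units of the state.
- sensors.state(): the state, without advancing time (a new reading comes with each control period).
- viewer.grab_frame(name): name is "scene" or "top" or "wrist"; returns a dict with "img" (420x560x3 uint8, red, green, blue), "fx", "fy", "cx", "cy" (pixels), "position" and "attitude" of the camera in the world. Camera axes: x right, y down, z forward; pixel columns grow to the right and rows downward; lengths in mm; the calibration is good to about 2 mm. A picture is of the moment at which its call begins. There is no depth.
- env.job_done(): hands the job in; it is judged then, once.
Trained networks look in a picture, given as the dict that the camera call returned (one of the last four; its "shot" number tells which), for a name from the list of things; names that differ only in an ending like _2 or _b are one class to them, and where a whole thing is asked for, a point or a joint stands for the part that bears it (a point fixed in the world has none). Each returns a list of dicts, best first, with "score" (0 to 1); they miss things now and then, are a little off and sometimes report something else, mostly with a low value. They report only what shows in the picture. A call takes as long as a camera call.
- viewer.boxes_of(name, picture): "location" ([column, row] in pixels, amid what is visible of it).
- viewer.pinpoint(name, picture): "location" ([column, row] in pixels: a listed point, or the origin of a listed thing).
The state is a dict: "time_s": time; "qpos": joint angles; "qvel": joint speeds; "effort": joint torques, N m; "ee_pos": TCP position; "ee_rot": TCP orientation; "force": force on the tool from outside, world axes, zero at the start; "torque": the same for the moment, N m; "gripper_width": finger opening in mm; "gripper_force": force on a finger pad.
Only numpy, scipy, OpenCV 4.12 (cv2) and the standard library are available. Lean on these libraries where they do the work, as an engineer would, in place of code of your own. Each camera call takes 0.05 s, during which the arm holds its last target. There are 200 camera calls.

## Working session

There is one attempt and no reset: what is moved stays moved. The work goes in short steps, Python scripts to look and compute and a tool call to move; the robot and the scene stay as the last step left them, time stands still between calls to the robot, and variables do not carry over. Pictures are saved under pics/ and viewed, at most 10 in all, crops included, and the job is handed in when it is done.

Besides the shell and the picture viewer there is one more tool, called as a command line: name --argument value ..., lists and objects as JSON in quotes. step_arm: Moves the arm, as the interface text tells. Its arguments: {"type":"object","properties":{"plan":{"type":"array","items":{"type":"number"}},"hand":{"type":"number"},"newtons":{"type":"number"}},"required":["plan"]}

```bash
mkdir -p pics
cat > h.py <<'E'
import numpy as np, cv2
from scipy.spatial.transform import Rotation as R
from workcell import sensors, viewer, env
def rot(a):
    a=np.array(a,float)
    if a.shape==(3,3): return a
    return R.from_euler('xyz',a,degrees=True).as_matrix()
def onplane(f,px,z):
    d=rot(f["attitude"])@np.array([(px[0]-f["cx"])/f["fx"],(px[1]-f["cy"])/f["fy"],1])
    p=np.array(f["position"],float); return p+d*(z-p[2])/d[2]
def save(f,n): cv2.imwrite('pics/'+n,cv2.cvtColor(f["img"],cv2.COLOR_RGB2BGR))
E
python3 - <<'E'
from h import *
for n in ("top","scene"):
    f=viewer.grab_frame(n); save(f,n+"1.png"); print(n,f["position"],f["attitude"],f["fx"])
    for t,z in (("scoop",4),("scoop_handle",84),("scoop_lip",24),("mat",0),("tray",0),("ball1_center",25),("plug1",10),("glue_jar",0),("wax_tin",0),("oak_wedge",0)):
        for r in viewer.pinpoint(t,f)[:3]: print(t,round(r["score"],2),np.round(r["location"]),onplane(f,r["location"],z).round(0)[:2])
print(sensors.state())
E
```

```text
top [ 4.97858188e+02 -3.88255119e-01  1.00476805e+03] [-175.5863884    -2.31087519  -88.58882713] 474.9152585827464
scoop 0.92 [163. 229.] [528. 211.]
scoop_handle 0.62 [153. 224.] [535. 213.]
scoop_lip 0.65 [154. 261.] [462. 222.]
mat 0.73 [180. 227.] [534. 177.]
tray 0.62 [358. 266.] [ 461. -201.]
ball1_center 0.38 [178. 227.] [532. 175.]
plug1 0.5 [159. 202.] [585. 220.]
plug1 0.42 [178. 209.] [571. 180.]
glue_jar 0.66 [360. 264.] [ 464. -205.]
glue_jar 0.51 [153. 224.] [538. 233.]
glue_jar 0.5 [150. 217.] [553. 240.]
wax_tin 0.7 [235. 142.] [718.  67.]
oak_wedge 0.7 [266. 240.] [510.  -5.]
oak_wedge 0.66 [238. 144.] [714.  60.]
scene [  2.40470509 349.45302339 614.64868936] [-128.38878241   -1.14936444 -121.70695564] 418.88984066550404
scoop 0.66 [184. 284.] [536. 210.]
scoop 0.61 [203. 277.] [533. 171.]
scoop_handle 0.78 [181. 253.] [537. 204.]
scoop_lip 0.94 [184. 306.] [472. 232.]
scoop_lip 0.61 [200. 277.] [519. 182.]
scoop_lip 0.16 [192. 264.] [558. 180.]
tray 0.97 [376. 232.] [ 463. -210.]
ball1_center 0.68 [194. 271.] [539. 185.]
plug1 0.74 [216. 208.] [708.  61.]
plug1 0.
[... 301 characters left out ...]
.25 [184. 281.] [546. 205.]
{'time_s': 1.1, 'qpos': array([ 6.95005969e+01,  1.83114340e+01,  8.96398339e+01, -9.29018759e-04,
        7.20446203e+01, -1.14454961e+00]), 'qvel': array([-0.14262314, -0.04859001,  0.0172326 , -0.01807711,  0.03464542,
        0.00927899]), 'effort': array([-1.11239566e-03, -4.12370253e+01, -2.32228571e+01,  7.26467022e-02,
        3.76812927e-02,  4.25085290e-06]), 'ee_pos': array([190.55768088, 542.51028895, 227.97494099]), 'ee_rot': array([1.79995907e+02, 9.65751252e-04, 1.60645433e+02]), 'force': array([ 0.43451212,  0.32052695, -0.03644909]), 'torque': array([-0.02330686, -0.03795014, -0.01917492]), 'gripper_force': 0.0, 'gripper_width': 91.23267421323118}
```

View images.

```bash
python3 -c "
import cv2
a=cv2.imread('pics/top1.png');b=a[150:320,80:250];cv2.imwrite('pics/top1c.png',cv2.resize(b,None,fx=3.5,fy=3.5,interpolation=cv2.INTER_CUBIC))"
```

```text
(no output)
```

View pics/top1.png

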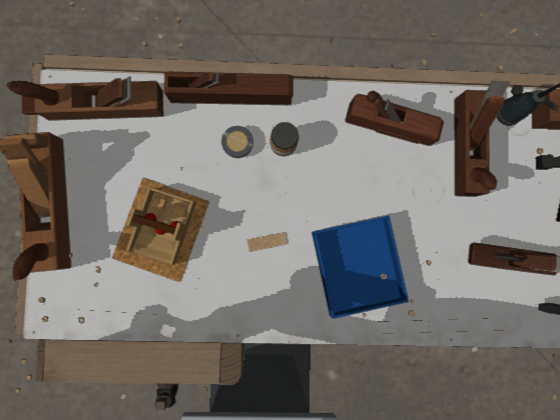

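View pics/top1c.png

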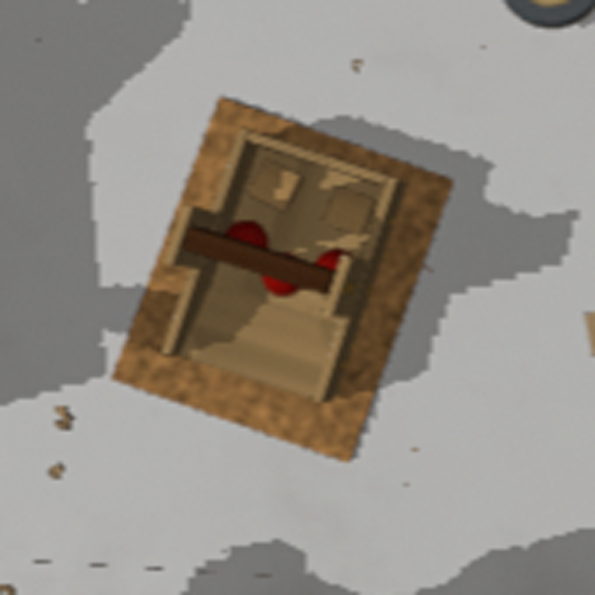

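View pics/scene1.png

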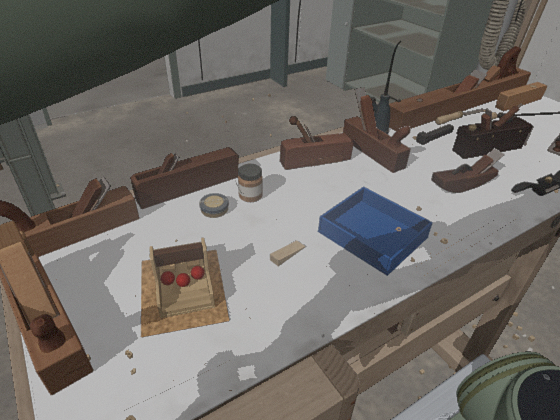

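Run:
```python
from h import *
f=viewer.grab_frame("top")
c=lambda x,y:(80+x/3.5,150+y/3.5)
def show(n,pts,z):
    P=np.array([onplane(f,p,z) for p in pts])[:,:2]; print(n,P.round(0).tolist(),'mean',P.mean(0).round(1))
    for i in range(len(P)): d=P[i]-P[i-1]; print('  edge',np.hypot(*d).round(0),np.degrees(np.arctan2(d[1],d[0])).round(1))
show('mat',[c(*p) for p in ((220,97),(453,179),(350,462),(113,378))],4)
show('bar',[c(187,240),c(333,278)],100)
show('back',[c(245,132),c(397,180)],44)
show('lip',[c(180,350),c(325,400)],26)
show('tray',[(313,232),(388,216),(407,300),(332,317)],45)
f=viewer.grab_frame("wrist"); save(f,"w1.png")
print(f["position"],sensors.state()["ee_pos"])
```

```text
mat [[635.0, 257.0], [589.0, 117.0], [419.0, 171.0], [466.0, 312.0]] mean [527.3 214.4]
  edge 178.0 -17.9
  edge 148.0 -107.9
  edge 178.0 162.2
  edge 148.0 71.9
bar [[544.0, 247.0], [525.0, 168.0]] mean [534.3 207.3]
  edge 81.0 76.8
  edge 81.0 -103.2
back [[609.0, 232.0], [584.0, 144.0]] mean [596.8 188. ]
  edge 92.0 74.0
  edge 92.0 -106.0
lip [[483.0, 268.0], [456.0, 183.0]] mean [469.9 225.5]
  edge 89.0 72.4
  edge 89.0 -107.6
tray [[529.0, -99.0], [565.0, -252.0], [396.0, -292.0], [360.0, -141.0]] mean [ 462.6 -196.1]
  edge 174.0 13.8
  edge 157.0 -76.5
  edge 174.0 -166.7
  edge 156.0 103.6
[109.47303598 570.64086088 384.48741905] [190.56096442 542.50354661 227.98338927]
```

```bash
cat >> h.py <<'E'
def plan(pos,yaw,n,tilt=0):
    """rows from the present pose to TCP pos, tool down at yaw, then turned by tilt deg about tool x"""
    s=sensors.state(); p0=np.array(s["ee_pos"]); R0=R.from_euler('xyz',s["ee_rot"],degrees=True)
    R1=R.from_euler('xyz',[180,0,yaw],degrees=True)*R.from_rotvec([np.radians(tilt),0,0])
    dp=(np.array(pos)-p0)/n; w=(R0.inv()*R1).as_rotvec()/n
    for i in range(n):
        Ri=R0*R.from_rotvec(w*i)
        r=list(np.round(Ri.inv().apply(dp)/10,2))+list(np.round(w,3))
        print(', '.join(f'{v:g}' for v in r), end=',\n' if (i+1)%5 else '\n--\n')
E
python3 - <<'E'
from h import *
plan([534,207,190],73.5,15)
E
```

```text
-2.9, -1.35, 0.25, 0, -0, 0.101,
-3.02, -1.05, 0.25, 0, -0, 0.101,
-3.11, -0.74, 0.25, 0, -0, 0.101,
-3.17, -0.42, 0.25, 0, -0, 0.101,
-3.2, -0.1, 0.25, 0, -0, 0.101
--
-3.19, 0.23, 0.25, 0, -0, 0.101,
-3.15, 0.55, 0.25, 0, -0, 0.101,
-3.08, 0.87, 0.25, 0, -0, 0.101,
-2.98, 1.17, 0.25, 0, -0, 0.101,
-2.84, 1.47, 0.25, 0, -0, 0.101
--
-2.68, 1.75, 0.25, 0, -0, 0.101,
-2.49, 2.01, 0.25, 0, -0, 0.101,
-2.27, 2.25, 0.25, 0, -0, 0.101,
-2.03, 2.47, 0.25, 0, -0, 0.101,
-1.77, 2.66, 0.25, 0, -0, 0.101
--
```

View pics/w1.png

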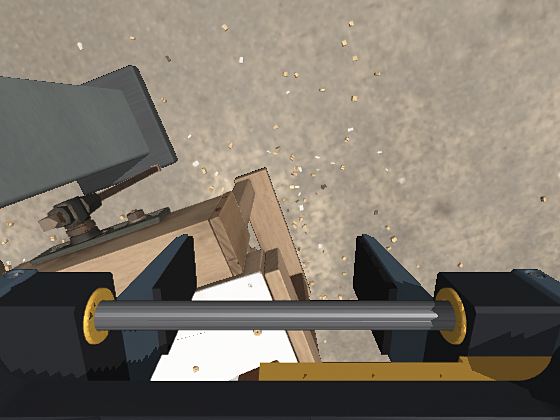

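The top view shows the scoop at about (163,229) with its mouth towards the robot, the tray at about (360,266), tin (237,142), jar (285,138) and wedge (267,242). The scene view agrees, with the three balls near (182,277). The wrist view sees only the bench corner so far.

step_arm --plan '[-2.9,-1.35,0.2,0,0,0.1,-3.0,-1.05,0.2,0,0,0.1,-3.1,-0.75,0.2,0,0,0.1,-3.2,-0.4,0.2,0,0,0.1,-3.2,-0.1,0.2,0,0,0.1]' --hand 9.1

```text
time_s: 1.62
ee_pos: [306.1, 430.0, 218.0]
ee_rot: [180.0, -0.0, 131.7]
force: [0.9, -0.4, 0.2]
gripper_width: 91.2
gripper_force: 0.0
```

step_arm --plan '[-3.2,0.2,0.2,0,0,0.1,-3.15,0.55,0.2,0,0,0.1,-3.1,0.9,0.2,0,0,0.1,-3.0,1.2,0.2,0,0,0.1,-2.8,1.5,0.2,0,0,0.1]'

```text
time_s: 2.03
ee_pos: [422.6, 319.4, 208.0]
ee_rot: [180.0, -0.0, 103.1]
force: [0.9, 0.8, -0.7]
gripper_width: 91.2
gripper_force: 0.0
```

step_arm --plan '[-2.7,1.75,0.2,0,0,0.1,-2.5,2.0,0.2,0,0,0.1,-2.3,2.25,0.2,0,0,0.1,-2.0,2.5,0.2,0,0,0.1,0,0,0,0,0,0.1]'

```text
time_s: 2.45
ee_pos: [518.6, 228.8, 199.5]
ee_rot: [179.8, 0.1, 74.2]
force: [0.4, 0.7, -0.6]
gripper_width: 91.1
gripper_force: 0.0
```

Close enough for a near look.

Run:
```python
from h import *
f=viewer.grab_frame("wrist"); save(f,"w2.png"); print(f["position"],f["attitude"])
for t,z in (("scoop_handle",84),("scoop_lip",24),("scoop",4),("mat",0)):
    for r in viewer.pinpoint(t,f)[:2]: print(t,round(r["score"],2),np.round(r["location"]),onplane(f,r["location"],z).round(0)[:2])
plan([534,207,150],73.5,3)
```

```text
[540.17448567 310.63431196 355.88489324] [162.55518277  -0.17084709 -15.87093549]
scoop_handle 0.95 [296. 222.] [533. 212.]
scoop 0.92 [295. 198.] [537. 211.]
scoop 0.25 [297. 228.] [530. 175.]
mat 0.74 [292. 202.] [532. 205.]
-0.66, 0.86, 1.67, -0, -0, 0.008,
-0.65, 0.87, 1.67, -0, -0, 0.008,
-0.65, 0.87, 1.67, -0, -0, 0.008,
```

View pics/w2.png

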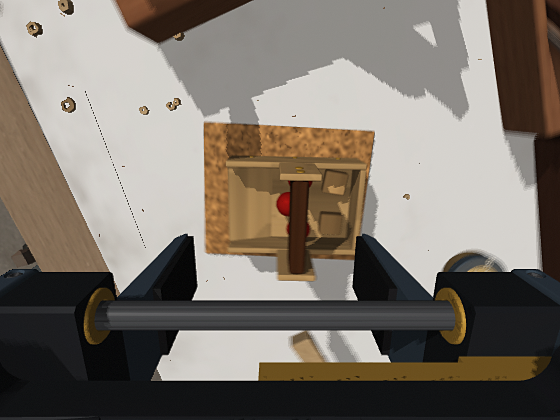

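The wrist view shows the bar running almost vertically from about (300,180) to (299,272), with the scoop's mouth on the left and the plugs at (333,182) and (331,223). I'll work out its position and yaw from these points.

Run:
```python
from h import *
f=viewer.grab_frame("wrist")
def az(a,b): d=b-a; return np.degrees(np.arctan2(d[1],d[0])).round(1),np.hypot(*d).round(0)
P=[onplane(f,p,100)[:2] for p in ((300,180),(299,272))]; print(P,np.mean(P,0),az(*P))
P=[onplane(f,p,4)[:2] for p in ((204,122),(374,131),(362,256),(206,253))]; print(np.mean(P,0),az(P[0],P[1]),az(P[3],P[2]),az(P[3],P[0]),az(P[2],P[1]))
```

```text
[array([540.46306028, 255.57868549]), array([520.02974363, 176.31081962])] [530.24640195 215.94475256] (np.float64(-104.5), np.float64(82.0))
[524.08636366 221.57836792] (np.float64(-18.1), np.float64(178.0)) (np.float64(-16.4), np.float64(184.0)) (np.float64(72.0), np.float64(149.0)) (np.float64(74.4), np.float64(144.0))
```

Run:
```python
from h import *
plan([532,211,79],74.5,10)
```

```text
-0.17, 0.23, 1.21, -0, -0, 0.001,
-0.17, 0.23, 1.21, -0, -0, 0.001,
-0.17, 0.23, 1.21, -0, -0, 0.001,
-0.17, 0.23, 1.21, -0, -0, 0.001,
-0.17, 0.23, 1.21, -0, -0, 0.001
--
-0.17, 0.23, 1.21, -0, -0, 0.001,
-0.17, 0.23, 1.21, -0, -0, 0.001,
-0.17, 0.23, 1.21, -0, -0, 0.001,
-0.17, 0.23, 1.21, -0, -0, 0.001,
-0.17, 0.23, 1.21, -0, -0, 0.001
--
```

step_arm --plan '[-0.4,0.6,0.5,0,0,0,-0.4,0.6,0.5,0,0,0,-0.5,0.6,0.5,0,0,0,-0.4,0.5,0.5,0,0,0,0,0,2.0,0,0,0]'

```text
time_s: 3.17
ee_pos: [535.2, 209.3, 161.6]
ee_rot: [179.7, -0.2, 74.7]
force: [0.3, 0.1, 0.8]
gripper_width: 90.9
gripper_force: 0.0
```

step_arm --plan '[0,0,2.0,0,0,0,0,0,2.0,0,0,0,0,0,2.0,0,0,0,0,0,1.5,0,0,0,0,0,0.5,0,0,0]'

```text
time_s: 3.58
ee_pos: [531.0, 208.7, 77.0]
ee_rot: [-179.7, 0.2, 74.7]
force: [-0.3, -0.1, 0.0]
gripper_width: 90.9
gripper_force: 0.0
```

step_arm --plan '[0,0,0,0,0,0,0,0,0,0,0,0,0,0,0,0,0,0,0,0,0,0,0,0,0,0,0,0,0,0]' --hand 3.5 --newtons 5

```text
time_s: 4.0
ee_pos: [533.1, 210.1, 81.0]
ee_rot: [179.9, -0.1, 74.7]
force: [0.2, 1.0, -0.8]
gripper_width: 60.6
gripper_force: 0.0
```

step_arm --plan '[0,0,0,0,0,0,0,0,0,0,0,0,0,0,0,0,0,0,0,0,0,0,0,0,0,0,0,0,0,0]' --hand 0.5 --newtons 5

```text
time_s: 4.42
ee_pos: [532.5, 209.9, 80.0]
ee_rot: [-180.0, -0.0, 74.7]
force: [0.7, 0.3, 0.1]
gripper_width: 27.3
gripper_force: 0.0
```

step_arm --plan '[0,0,0,0,0,0,0,0,0,0,0,0,0,0,0,0,0,0,0,0,0,0,0,0,0,0,0,0,0,0]'

```text
time_s: 4.83
ee_pos: [532.9, 210.0, 80.0]
ee_rot: [180.0, -0.0, 74.7]
force: [1.8, -0.2, -0.0]
gripper_width: 14.0
gripper_force: 5.0
```

step_arm --plan '[0,0,0,0,0,0,0,0,0,0,0,0,0,0,0,0,0,0,0,0,0,0,0,0,0,0,0,0,0,0]' --newtons 40

```text
time_s: 5.25
ee_pos: [532.6, 210.0, 80.0]
ee_rot: [180.0, -0.0, 74.7]
force: [1.4, -0.1, 1.7]
gripper_width: 13.6
gripper_force: 40.0
```

step_arm --plan '[0,0,-0.5,0,0,0,0,0,-1,0,0,0,0,0,-1.5,0,0,0,0,0,-2,0,0,0,0,0,-2,0,0,0]'

```text
time_s: 5.67
ee_pos: [531.4, 209.7, 150.6]
ee_rot: [-179.9, 0.1, 74.7]
force: [0.7, 0.3, -3.0]
gripper_width: 13.8
gripper_force: 40.0
```

step_arm --plan '[0,0,-2,0,0,0,0,0,-1.5,0,0,0,0,0,-1,0,0,0,0,0,-0.5,0,0,0,0,0,0,0,0,0]'

```text
time_s: 6.08
ee_pos: [532.6, 210.0, 201.0]
ee_rot: [179.9, -0.1, 74.7]
force: [-0.5, 0.2, -3.3]
gripper_width: 13.5
gripper_force: 40.0
```

Run:
```python
from h import *
f=viewer.grab_frame("wrist"); save(f,"w3.png")
s=sensors.state(); print(s["ee_pos"],s["force"],s["torque"],s["gripper_width"],s["qpos"])
```

```text
[532.16371118 209.81782851 199.86583961] [ 0.38901345  0.969538   -3.54533991] [-0.12664565  0.12374288  0.00393393] 13.911371070084968 [2.03637972e+01 1.91426108e+01 9.25953151e+01 4.30423571e-03
 6.82904828e+01 3.56586882e+01]
```

View pics/w3.png

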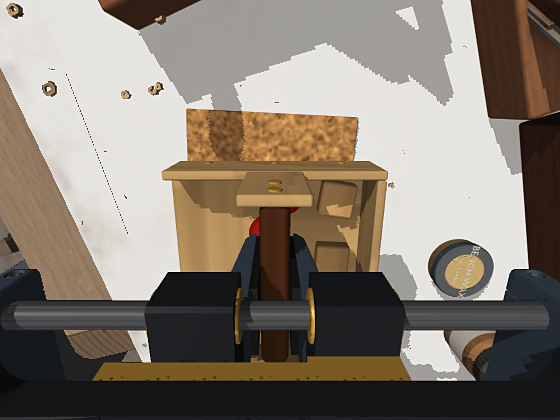

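The scoop is lifted level between the pads, with a ball at (256,230) and the plugs at (337,197) and (333,258). Next I'll carry it to the tray.

step_arm --plan '[-0.5,0.1,0,0,0,0,-1,0.25,0,0,0,0,-1.5,0.35,0,0,0,0,-2,0.5,0,0,0,0,-2.4,0.6,0,0,0,0]'

```text
time_s: 6.55
ee_pos: [529.6, 132.8, 198.9]
ee_rot: [-179.9, 0.1, 74.8]
force: [-0.3, 0.2, -3.2]
gripper_width: 13.7
gripper_force: 40.0
```

step_arm --plan '[-2.4,0.6,0,0,0,0,-2.4,0.6,0,0,0,0,-2.4,0.6,0,0,0,0,-2.4,0.6,0,0,0,0,-2.4,0.6,0,0,0,0]'

```text
time_s: 6.97
ee_pos: [526.5, 8.0, 199.1]
ee_rot: [-179.9, 0.1, 74.7]
force: [-0.4, -1.0, -2.7]
gripper_width: 13.5
gripper_force: 40.0
```

step_arm --plan '[-2.4,0.6,0,0,0,0,-2.4,0.6,0,0,0,0,-2.4,0.6,0,0,0,0,-2.4,0.6,0,0,0,0,-2.4,0.6,0,0,0,0]'

```text
time_s: 7.38
ee_pos: [523.7, -115.4, 199.0]
ee_rot: [-179.9, 0.0, 74.7]
force: [0.3, 0.2, -3.4]
gripper_width: 13.5
gripper_force: 40.0
```

step_arm --plan '[-2.4,0.5,0,0,0,0,-2.4,0.5,0,0,0,0,-2.4,0.5,0,0,0,0,-2,0.4,0,0,0,0,-1.5,0.3,0,0,0,0]'

```text
time_s: 7.8
ee_pos: [516.5, -225.0, 198.9]
ee_rot: [-179.9, 0.0, 74.6]
force: [-0.7, -0.9, -3.3]
gripper_width: 14.0
gripper_force: 40.0
```

step_arm --plan '[-1,0.2,0.3,0,0,0,-0.5,0,0.8,0,0,0,0,0,1.2,0,0,0,0,0,1.2,0,0,0,0,0,0.5,0,0,0]'

```text
time_s: 8.22
ee_pos: [514.1, -236.6, 157.2]
ee_rot: [-179.7, -0.1, 74.7]
force: [-1.5, 0.8, -3.0]
gripper_width: 13.6
gripper_force: 40.0
```

Run:
```python
from h import *
f=viewer.grab_frame("scene"); save(f,"s2.png")
s=sensors.state(); print(s["ee_pos"],s["ee_rot"],s["qpos"])
plan([519,-213,160],74.7,1)
```

```text
[ 514.06658901 -236.4072802   156.96083676] [-1.79674009e+02 -7.73499207e-02  7.47204697e+01] [-2.58703523e+01  2.07314464e+01  9.68104176e+01  1.81210560e-02
  6.27927914e+01 -1.05993743e+01]
2.39, -0.14, -0.3, -0.006, -0.001, 0,
```

View pics/s2.png

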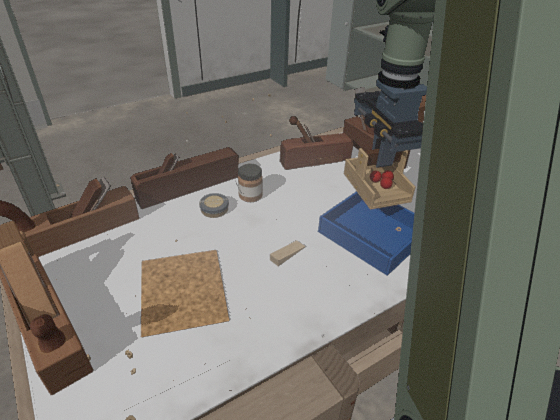

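The scene view shows the scoop level over the back part of the tray at about (378,185), with the balls in it. It's 24 mm too far along y, so I'll correct that and tip.

step_arm --plan '[0.4,0,0,0,0,0,0.8,0,-0.2,0,0,0,0.8,0,-0.1,0,0,0,0.4,0,0,0,0,0,0,0,0,0,0,0]'

```text
time_s: 8.68
ee_pos: [522.9, -213.1, 163.7]
ee_rot: [179.9, -0.0, 74.8]
force: [-0.1, 0.2, -2.9]
gripper_width: 13.7
gripper_force: 40.0
```

step_arm --plan '[0,0,0,-0.03,0,0,0,0,0,-0.05,0,0,0,0,0,-0.06,0,0,0,0,0,-0.06,0,0,0,0,0,-0.06,0,0]'

```text
time_s: 9.1
ee_pos: [522.2, -214.2, 163.4]
ee_rot: [164.9, 0.0, 74.7]
force: [0.2, -0.9, -3.2]
gripper_width: 13.7
gripper_force: 40.0
```

step_arm --plan '[0,0,0,-0.06,0,0,0,0,0,-0.06,0,0,0,0,0,-0.05,0,0,0,0,0,-0.05,0,0,0,0,0,-0.04,0,0]'

```text
time_s: 9.52
ee_pos: [521.3, -213.9, 163.0]
ee_rot: [150.2, 0.0, 74.7]
force: [-0.8, 0.8, -2.5]
gripper_width: 14.1
gripper_force: 40.0
```

step_arm --plan '[0,0,0,0,0,0,0,0,0,0,0,0,0,0,0,0,0,0,0,0,0,0,0,0,0,0,0,0,0,0]'

```text
time_s: 9.93
ee_pos: [522.9, -214.6, 163.3]
ee_rot: [150.2, 0.0, 74.7]
force: [0.4, -0.6, -3.7]
gripper_width: 13.7
gripper_force: 40.0
```

step_arm --plan '[0,0,0,0,0,0,0,0,0,0,0,0,0,0,0,0,0,0,0,0,0,0,0,0,0,0,0,0,0,0]'

```text
time_s: 10.35
ee_pos: [522.2, -214.4, 162.9]
ee_rot: [150.2, -0.0, 74.7]
force: [0.7, 0.9, -3.0]
gripper_width: 14.1
gripper_force: 40.0
```

Run:
```python
from h import *
f=viewer.grab_frame("scene"); g=viewer.grab_frame("wrist")
a=cv2.resize(f["img"][130:290,290:450],None,fx=2.5,fy=2.5)
b=cv2.resize(g["img"],(533,400)); h=np.hstack([a,b[:,:400]])
save({"img":h},"s3.png")
r=(f["img"][...,0].astype(int)-f["img"][...,1:].max(2)>60); n,l,st,c=cv2.connectedComponentsWithStats(r.astype('uint8'))
print([(s[4],x.round()) for s,x in zip(st[1:],c[1:]) if s[4]>15])
print(viewer.pinpoint("scoop_lip",f)[:2], onplane(f,viewer.pinpoint("scoop_lip",f)[0]["location"],80))
```

```text
[(np.int32(48), array([399., 245.])), (np.int32(58), array([390., 251.]))]
[{'location': [370.4, 199.1], 'score': 0.61}] [ 488.7129678  -199.15875001   80.        ]
```

View pics/s3.png

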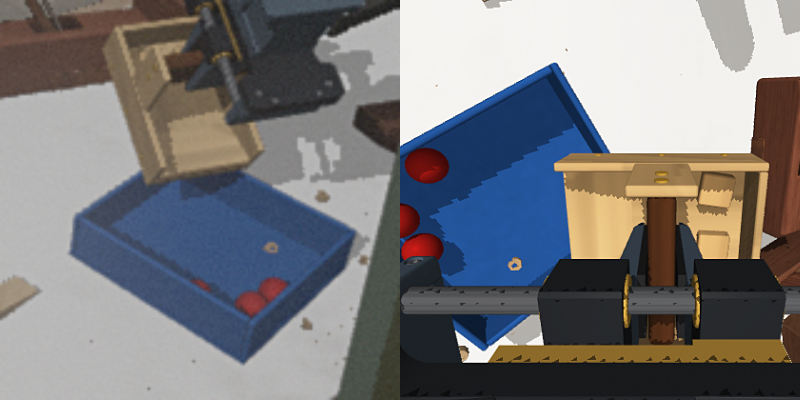

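All three balls lie in the tray, at (425,165), (405,218) and (422,247) in the composite's wrist half. Both plugs are still at the back of the scoop, at (716,190) and (714,245). Now I'll level it and carry it back.

step_arm --plan '[0,0,0,0.03,0,0,0,0,0,0.05,0,0,0,0,0,0.06,0,0,0,0,0,0.06,0,0,0,0,0,0.06,0,0]'

```text
time_s: 10.97
ee_pos: [522.3, -214.5, 163.4]
ee_rot: [165.2, 0.0, 74.7]
force: [-0.2, 0.5, -3.1]
gripper_width: 13.9
gripper_force: 40.0
```

step_arm --plan '[0,0,0,0.06,0,0,0,0,0,0.06,0,0,0,0,0,0.06,0,0,0,0,0,0.05,0,0,0,0,0,0.03,0,0]'

```text
time_s: 11.38
ee_pos: [523.7, -214.9, 163.0]
ee_rot: [180.0, 0.0, 74.7]
force: [0.6, 0.1, -3.3]
gripper_width: 13.8
gripper_force: 40.0
```

step_arm --plan '[0,0,-0.4,0,0,0,0,0,-0.8,0,0,0,0,0,-1.2,0,0,0,0,0,-0.9,0,0,0,0,0,-0.4,0,0,0]'

```text
time_s: 11.8
ee_pos: [522.7, -214.7, 202.2]
ee_rot: [179.8, 0.0, 74.7]
force: [0.3, 0.2, -1.7]
gripper_width: 13.8
gripper_force: 40.0
```

step_arm --plan '[0.5,-0.1,0,0,0,0,1,-0.25,0,0,0,0,1.5,-0.4,0,0,0,0,2,-0.5,0,0,0,0,2.4,-0.6,0,0,0,0]'

```text
time_s: 12.22
ee_pos: [523.2, -137.0, 199.2]
ee_rot: [-179.9, -0.0, 74.6]
force: [0.8, 0.3, -2.1]
gripper_width: 13.8
gripper_force: 40.0
```

step_arm --plan '[2.4,-0.6,0,0,0,0,2.4,-0.6,0,0,0,0,2.4,-0.6,0,0,0,0,2.4,-0.6,0,0,0,0,2.4,-0.65,0,0,0,0]'

```text
time_s: 12.63
ee_pos: [525.2, -12.2, 199.3]
ee_rot: [-179.9, -0.0, 74.7]
force: [-0.6, -0.2, -2.5]
gripper_width: 13.7
gripper_force: 40.0
```

step_arm --plan '[2.4,-0.65,0,0,0,0,2.4,-0.65,0,0,0,0,2.4,-0.65,0,0,0,0,2.4,-0.65,0,0,0,0,2.4,-0.65,0,0,0,0]'

```text
time_s: 13.05
ee_pos: [525.2, 111.9, 199.3]
ee_rot: [-179.9, 0.0, 74.7]
force: [1.5, -0.5, -2.1]
gripper_width: 13.5
gripper_force: 40.0
```

step_arm --plan '[2.4,-0.65,0,0,0,0,2,-0.5,0,0,0,0,1.5,-0.4,0,0,0,0,1,-0.25,0,0,0,0,0.5,-0.1,0,0,0,0]'

```text
time_s: 13.47
ee_pos: [526.7, 188.0, 199.4]
ee_rot: [-179.9, 0.0, 74.8]
force: [0.1, 0.1, -2.5]
gripper_width: 13.8
gripper_force: 40.0
```

Run:
```python
from h import *
f=viewer.grab_frame("scene"); g=viewer.grab_frame("wrist")
h=np.hstack([cv2.resize(f["img"],(400,300)),cv2.resize(g["img"],(400,300))]); save({"img":h},"s4.png")
s=sensors.state(); print(s["ee_pos"],s["ee_rot"],s["force"])
plan([526.5,216,199],74.0,1)
```

```text
[527.18395668 186.94390063 199.5853887 ] [-1.79969210e+02  2.54184272e-02  7.47740909e+01] [-0.11796606  0.16511783 -2.52491501]
2.79, -0.83, 0.06, -0.001, 0, 0.014,
```

View pics/s4.png

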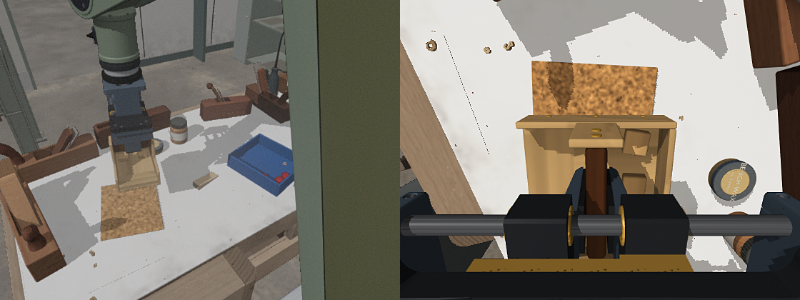

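The balls stay in the tray and both plugs in the scoop, which is level, 28 mm short of the mat's middle. I'll shift it over and lower it gently.

step_arm --plan '[0.4,-0.1,0,0,0,0,0.8,-0.2,0,0,0,0,0.9,-0.3,0,0,0,0.02,0.5,-0.15,0,0,0,0,0.2,-0.05,0,0,0,0]'

```text
time_s: 13.98
ee_pos: [527.5, 216.0, 199.9]
ee_rot: [-180.0, -0.0, 73.6]
force: [0.7, 0.5, -2.8]
gripper_width: 13.7
gripper_force: 40.0
```

step_arm --plan '[0,0,0.5,0,0,0,0,0,1,0,0,0,0,0,1.5,0,0,0,0,0,1.5,0,0,0,0,0,1.5,0,0,0]'

```text
time_s: 14.4
ee_pos: [527.0, 214.8, 138.4]
ee_rot: [-180.0, 0.0, 73.5]
force: [-0.2, 0.7, -3.0]
gripper_width: 13.7
gripper_force: 40.0
```

step_arm --plan '[0,0,1.3,0,0,0,0,0,1,0,0,0,0,0,0.7,0,0,0,0,0,0.5,0,0,0,0,0,0.5,0,0,0]'

```text
time_s: 14.82
ee_pos: [527.7, 215.4, 99.6]
ee_rot: [180.0, -0.0, 73.5]
force: [-1.4, 0.0, -3.3]
gripper_width: 14.0
gripper_force: 40.0
```

step_arm --plan '[0,0,0.5,0,0,0,0,0,0.3,0,0,0,0,0,0.2,0,0,0,0,0,0.2,0,0,0,0,0,0,0,0,0]'

```text
time_s: 15.23
ee_pos: [527.4, 215.5, 87.8]
ee_rot: [-180.0, 0.0, 73.6]
force: [-0.1, -0.2, -3.2]
gripper_width: 14.0
gripper_force: 40.0
```

step_arm --plan '[0,0,0.2,0,0,0,0,0,0.2,0,0,0,0,0,0.15,0,0,0,0,0,0.1,0,0,0,0,0,0,0,0,0]'

```text
time_s: 15.65
ee_pos: [527.3, 215.5, 81.2]
ee_rot: [-180.0, 0.0, 73.6]
force: [0.5, -1.0, -2.0]
gripper_width: 13.9
gripper_force: 40.0
```

step_arm --plan '[0,0,0.05,0,0,0,0,0,0.05,0,0,0,0,0,0,0,0,0,0,0,0,0,0,0,0,0,0,0,0,0]'

```text
time_s: 16.07
ee_pos: [527.5, 215.5, 80.5]
ee_rot: [180.0, -0.0, 73.6]
force: [0.5, -0.4, -2.0]
gripper_width: 13.6
gripper_force: 40.0
```

step_arm --plan '[0,0,0.05,0,0,0,0,0,0.03,0,0,0,0,0,0,0,0,0,0,0,0,0,0,0,0,0,0,0,0,0]'

```text
time_s: 16.48
ee_pos: [527.6, 215.5, 80.0]
ee_rot: [180.0, -0.0, 73.6]
force: [-1.0, -0.3, 2.3]
gripper_width: 13.9
gripper_force: 40.0
```

step_arm --plan '[0,0,0,0,0,0,0,0,0,0,0,0,0,0,0,0,0,0,0,0,0,0,0,0,0,0,0,0,0,0]' --newtons 5

```text
time_s: 16.9
ee_pos: [527.6, 215.5, 80.0]
ee_rot: [180.0, -0.0, 73.6]
force: [-2.4, -0.7, 4.5]
gripper_width: 13.8
gripper_force: 5.0
```

step_arm --plan '[0,0,0,0,0,0,0,0,0,0,0,0,0,0,0,0,0,0,0,0,0,0,0,0,0,0,0,0,0,0]' --hand 6

```text
time_s: 17.32
ee_pos: [527.4, 215.5, 79.4]
ee_rot: [-180.0, -0.0, 73.6]
force: [0.5, 1.2, -0.3]
gripper_width: 44.3
gripper_force: 0.0
```

step_arm --plan '[0,0,0,0,0,0,0,0,0,0,0,0,0,0,0,0,0,0,0,0,0,0,0,0,0,0,0,0,0,0]'

```text
time_s: 17.73
ee_pos: [527.5, 215.5, 79.7]
ee_rot: [180.0, -0.0, 73.6]
force: [-0.2, 0.0, -0.1]
gripper_width: 60.1
gripper_force: 0.0
```

Released on the mat; retreat straight up and look.

step_arm --plan '[0,0,-0.5,0,0,0,0,0,-1,0,0,0,0,0,-2,0,0,0,0,0,-2.5,0,0,0,0,0,-2.5,0,0,0]'

```text
time_s: 18.15
ee_pos: [527.3, 215.4, 166.3]
ee_rot: [-180.0, -0.0, 73.6]
force: [1.1, -0.1, -0.2]
gripper_width: 59.7
gripper_force: 0.0
```

step_arm --plan '[0,0,-2.5,0,0,0,0,0,-2,0,0,0,0,0,-1,0,0,0,0,0,-0.5,0,0,0,0,0,0,0,0,0]'

```text
time_s: 18.57
ee_pos: [527.7, 215.6, 225.7]
ee_rot: [179.9, -0.1, 73.6]
force: [0.7, -0.2, -0.5]
gripper_width: 60.0
gripper_force: 0.0
```

Run:
```python
from h import *
f=viewer.grab_frame("scene"); g=viewer.grab_frame("wrist")
h=np.hstack([cv2.resize(f["img"],(400,300)),cv2.resize(g["img"],(400,300))]); save({"img":h},"s5.png")
s=sensors.state(); print(s["ee_pos"],s["gripper_width"])
```

```text
[526.83938593 215.24104391 223.64477134] 59.942824601617744
```

View pics/s5.png

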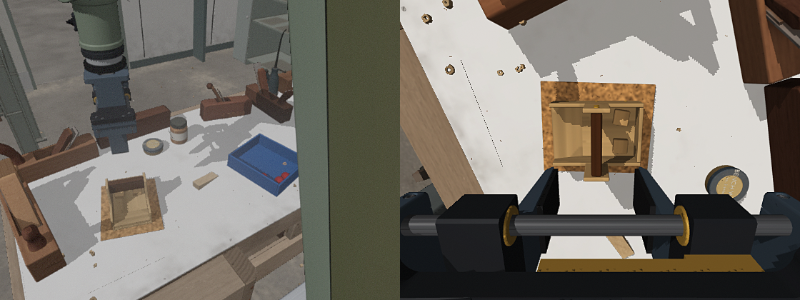

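The scoop stands centred on the mat at about (598,137) in the wrist half, aligned with the mat and with both plugs inside. The balls are in the tray and the bystanders haven't moved.

```bash
python3 -c "
from workcell import env
print(env.job_done())"
```

```text
the job is handed in; nothing more can be done
None
```

The job is handed in: in the last pictures all three balls are in the tray, the scoop stands level in the middle of the mat facing as before with both plugs in it, and the jar, tin and wedge look unmoved; the hand-in gave no verdict.

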